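# Park the shuttle's lock plunger in its rest notch and send the slide to the far stop

### The job

Unlock the specimen shuttle: pull up the black spring plunger knob, twist it anticlockwise until it meets the end of its rest notch, feeling for it and never forcing the pin, and let it down there so that it stays up by itself when you let go, with the carriage still parked. Then take the blue post and slide the carriage gently along its rail until it touches the rubber bumper, leave it there and let go. Do not disturb the other things on the breadboard.

Things in the scene. Friction and masses are not known exactly. Their poses are not given: they have to be found in the camera images.
- stage: Specimen shuttle, bolted to a dark breadboard (12 mm thick): aluminium base 120 x 270 x 12 mm with a rail. Origin: underside, on the centre line; x across the rail, y along it from the lock end to the bumper end, z up. At the lock end a white bridge (110 x 40 mm, centred at y -85 mm, top at z 52 mm) spans the carriage and carries the lock plunger.
- sleeve: Steel sleeve of the lock plunger on the bridge, 36 mm across, with a crown of steel and brass blocks up to 26 mm high, all below the knob. Origin on the plunger axis at the bridge's top (stage x 0, y -85, z 52 mm), axes as the stage's. A steel cross pin 3 mm wide and 4 mm high on the spindle, 35 mm end to end, rides in the crown. Over 30 N between pin and sleeve damages it.
- crown (a point): Point on the plunger axis at the crown's top, 26 mm above the sleeve's origin. Locked, the cross pin lies along stage x in a deep slot. With the knob 11 mm or more up it can be turned anticlockwise (seen from above) over two ledges to the brass rest notch, whose floor holds the knob 7.5 mm above its locked height. The notch's far wall is tall and stops the pin at any lift.
- ring (a point): Point on the plunger axis 12 mm above the sleeve's origin, amid the brass ring that has the notch. The ring is clamped at an unmeasured angle, new each time: notch middle 36 to 79 degrees anticlockwise of the locked position, about 3 degrees of play either side. Feel for its far wall: the knob turns with under 0.05 N m until then; 0.2 N m at the wall is about 18 N on the pin.
- knob: Black round knurled knob, 28 mm across, 28 mm tall, white line on top along its x axis. Origin on the plunger axis at its underside, 80 mm above the stage's origin when locked; x then along stage x. Pulls straight up 15.5 mm at most against a spring: 6 N locked, 9 N in the rest notch, 12 N fully up. Standing in the rest notch its underside is 87.5 mm above the stage's origin.
- lock_tip (a point): Lower end of the plunger's 8 mm spindle, on its axis, 51 mm under the knob's underside. Locked, it reaches 5 mm down into a hole in the carriage; with the knob over 5 mm up the carriage is free. It must not be forced sideways.
- carriage: Aluminium carriage, 80 (x) x 110 (y) x 14 mm, with a glass slide on it, on the rail. Origin at the centre of its underside: stage x 0, y -55, z 20 mm when parked; axes as the stage's. Slides to stage +y only, 105 mm to the bumper, against about 2.5 N of friction, and stays where it is left.
- post_top (a point): Centre of the top of the carriage's blue upright post handle, 16 mm across, 46 mm tall, top 80 mm above the stage's origin. At stage x 0, y -13 mm when parked (72 mm from the plunger axis), y 92 mm when the carriage just touches the bumper.
- bumper: Black rubber bumper at the rail's far end, 18 mm across. Origin: centre of its face towards the carriage, at stage y 105, z 27 mm. Springy: 3 N per mm, 6 mm of travel.
- amber_bottle: bystander: amber glass dropper bottle, 36 mm across, 75 mm tall, standing; origin under its centre
- wash_bottle: bystander: clear plastic bottle, 64 mm across, 150 mm tall, standing; origin under its centre
- slide_box: bystander: flat blue and white slide box, 92 x 102 x 32 mm; origin under its centre
- objective: bystander: loose steel microscope objective, 28 mm across, 42 mm tall, standing 0.10 to 0.13 m beyond the shuttle's middle line; origin under its centre
- filter_cube: bystander: 36 mm black filter cube on the robot's side of the shuttle; origin under its centre
- stage_puck: bystander: round black hand controller, 80 mm across, 41 mm tall; origin under its centre
- hex_driver: bystander: screwdriver, 170 mm long, lying on the breadboard to the right of the shuttle

How it is judged:
By the outcome, as a careful person would: the job done as asked, in the order asked, and still so for the second after the job is handed in, with the robot touching nothing.
It also fails if it takes over 67 s, if anything falls off the work surface, if the arm or the gripper's body presses on something with over 40 N, if the wrist force passes 120 N, or if a joint passes its speed limit or range.

### The arm

A 6-joint arm with a two-finger parallel gripper is mounted at the origin on the work surface. World frame = base frame: x ahead of the robot, y to its left, z up, the work surface at z = 0. Lengths are in m, angles in rad, forces in N, time in s.
With the tool pointing down it reaches from about 0.325 to 0.775 m from the base axis. Payload 5.5 kg.
Tool frame: the origin (TCP) lies midway between the tips of the shut fingers; the grasp point (between the pads) lies 19 mm behind it; z points along the fingers, y is the line along which they close (so a half turn about z gives the same grasp; the last joint's range is limited). The gripper opens to 85 mm and grips with 20 to 120 N. Pads are 22 mm wide; open, the fingers measure 114 mm over their backs; the gripper's body (76 mm by 85 mm) begins 54 mm behind the grasp point. The pads swing forward as they close: fully open they stand 13 mm farther back than shut.
Start: joints at [-1.391, 0.091, 1.231, -0, 1.82, -0.057], TCP at [0.141, -0.583, 0.231] pointing down, gripper open.
Joint ranges: [-2.87, 2.87], [-0.86, 2.18], [0.17, 2.46], [-1.51, 4.65], [0.06, 2.69], [-2.65, 2.65]. Speed limits (rad/s): [2.57, 2.57, 3.01, 3.14, 3.14, 3.14].

### API

Orientations are given as [roll, pitch, yaw] about the fixed x, y, z axes, in that order (R = Rz(yaw) Ry(pitch) Rx(roll)).
In Python, from workcell import env gives the robot as it stands.
- The arm moves only by the shell command python3 -m crank 'ROWS' [OPENING] [FORCE]. ROWS is JSON, a list of rows, each a list of 6 numbers: the shift along the tool's x, y, z normalised to -1 to 1, where 1 is 200 mm, then the turn, a rotation vector about the tool's x, y, z normalised to -1 to 1, where 1 is 180 degrees. A call has 1 to 5 rows; each row is the pose to reach, as a shift and turn from the pose commanded when the call began, along the tool's axes at that moment, turning the shorter way round; what a row does not reach only later rows make up. A row lasts 1/12 s, in which the tool goes at most 41.7 mm and 7.16 degrees, less where a joint would pass 70% of its speed; a pose out of reach is approached as far as the arm can. A call with a number of a shift or a turn outside -1 to 1 is refused whole. A call with a gripper value outside its range is refused whole. OPENING is the opening, from 0 (shut) to 1 (fully open), set as the call begins (- or left out, the last holds). The fingers move at their own pace and stop on an object; FORCE is the grip in N (left out, the last holds). Time passes only in rows, so rows that repeat a pose let the fingers close. It gives the time, the measured TCP pose, the force, the opening and the grip force at its end, in the units of the state.
- env.observe(): the state, without advancing time (a new reading comes with each control period).
- env.read_camera(name): name is "scene" or "top" or "wrist"; returns the picture (400x640x3 uint8, blue, green, red); there is no depth.
- env.camera_info(name): a dict with "vertical_fov" (degrees; the focal length in pixels is half the picture's height over the tangent of half this angle, whatever the lens; pixels are square), "cx", "cy" (the principal point, pixels), "world_from_camera" (4x4, takes a point from camera to world coordinates); the wrist camera has in their place "hand_eye" (4x4, takes a point from camera to tool coordinates, whose origin is the TCP and whose axes are the flange's). Camera axes: x right, y up, looking along -z (the intrinsics and any distortion apply to the point x, -y, -z); pixel columns grow to the right and rows downward; lengths in m; the calibration is good to about 2 mm. A picture is of the moment at which its call begins: read the wrist's pose just before it. camera_info takes no time and is no camera call.
- env.sign_off(): hands the job in; it is judged then, once.
The state is a dict: "clock": time; "joints": joint angles; "joint_velocities": joint speeds; "tau": joint torques, N m; "tool_pos": TCP position; "tcp_rot": TCP orientation; "ft_force": force on the tool from outside, world axes, zero at the start; "moment": the same for the moment, N m; "opening": finger opening in m; "finger_force": force on a finger pad.
Only numpy, scipy, OpenCV 4.12 (cv2) and the standard library are available. Lean on these libraries where they do the work, as an engineer would, in place of code of your own. Each camera call takes 0.05 s, during which the arm holds its last target. There are 200 camera calls.

## Working session

There is one attempt and no reset: what is moved stays moved. The work goes in short steps, Python scripts to look and compute and a shell command to move; the robot and the scene stay as the last step left them, time stands still between calls to the robot, and variables do not carry over. Pictures are saved under pics/ and viewed, at most 12 in all, crops included, and the job is handed in when it is done.

```bash
mkdir -p pics; ls
python3 - <<'E'
from workcell import env
import cv2,numpy as np
for n in("top","scene","wrist"):
    i=env.camera_info(n); print(n,{k:(np.round(v,4).tolist() if not isinstance(v,str) else v) for k,v in i.items()})
a=env.read_camera("top");b=env.read_camera("scene");
cv2.imwrite("pics/top.png",a);cv2.imwrite("pics/scene.png",b)
s=env.observe();print({k:np.round(v,3).tolist() for k,v in s.items()})
E
```

```text
pics
top {'vertical_fov': 57.2125, 'cx': 324.6744, 'cy': 197.8392, 'world_from_camera': [[0.0008, 0.9954, -0.0954, 0.4939], [-0.9999, -0.0007, -0.0162, -0.0024], [-0.0162, 0.0954, 0.9953, 1.0385], [0.0, 0.0, 0.0, 1.0]]}
scene {'vertical_fov': 53.0182, 'cx': 313.5958, 'cy': 192.9663, 'world_from_camera': [[-0.3262, -0.7909, 0.5177, 1.0844], [0.9453, -0.2701, 0.1829, 0.172], [-0.0048, 0.5491, 0.8358, 0.9032], [0.0, 0.0, 0.0, 1.0]]}
wrist {'vertical_fov': 71.6883, 'cx': 320.915, 'cy': 202.235, 'hand_eye': [[-0.0, 0.9533, 0.3021, 0.0782], [1.0, -0.0003, 0.0009, -0.0003], [0.0009, 0.3021, -0.9533, -0.1428], [0.0, 0.0, 0.0, 1.0]]}
{'clock': 0.1, 'joints': [-1.391, 0.092, 1.232, 0.0, 1.82, -0.057], 'joint_velocities': [-0.001, -0.002, -0.004, 0.0, 0.001, 0.0], 'tau': [0.004, -46.022, -41.922, 0.0, 0.011, 0.0], 'tool_pos': [0.141, -0.583, 0.23], 'tcp_rot': [-3.14, -0.0, 0.237], 'ft_force': [-0.14, -0.202, 0.451], 'moment': [-0.008, 0.061, -0.03], 'finger_force': 0.0, 'opening': 0.085}
```

View pics/top.png

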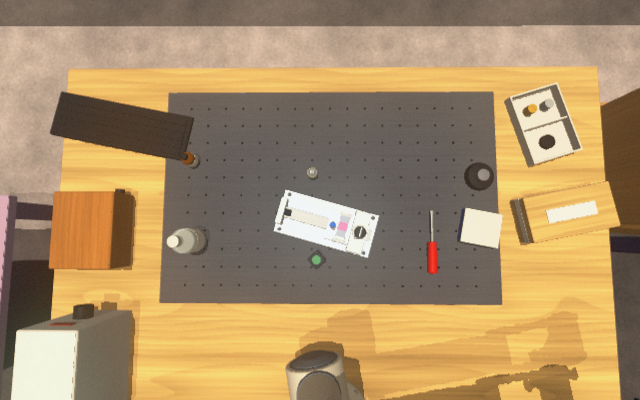

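View pics/scene.png

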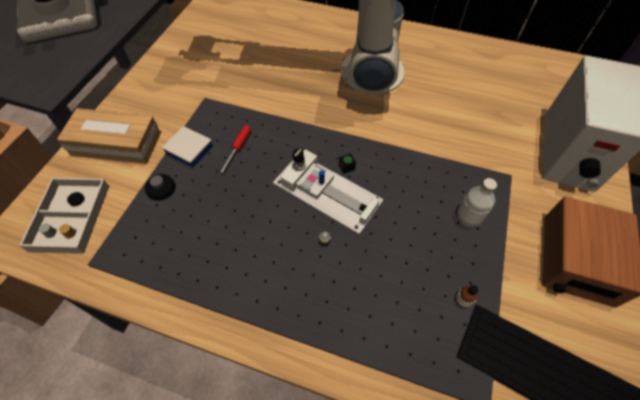

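```bash
cat > h.py <<'E'
from workcell import env
import cv2,numpy as np
from scipy.spatial.transform import Rotation as Ro
def T_of(n,s=None):
    i=env.camera_info(n)
    if n!="wrist": return i,np.array(i["world_from_camera"])
    T=np.eye(4);T[:3,:3]=Ro.from_euler("xyz",s["tcp_rot"]).as_matrix();T[:3,3]=s["tool_pos"]
    return i,T@np.array(i["hand_eye"])
def ray(n,u,v,s=None):
    i,T=T_of(n,s); f=200/np.tan(np.radians(i["vertical_fov"])/2)
    d=T[:3,:3]@np.array([(u-i["cx"])/f,-(v-i["cy"])/f,-1]); return T[:3,3],d/np.linalg.norm(d)
def plane(n,u,v,z,s=None):
    o,d=ray(n,u,v,s); return o+d*(z-o[2])/d[2]
def tri(a,b):
    A=sum(np.eye(3)-np.outer(d,d) for o,d in(a,b)); B=sum((np.eye(3)-np.outer(d,d))@o for o,d in(a,b))
    return np.linalg.solve(A,B)
def blobs(m,amin=8):
    n,l,st,c=cv2.connectedComponentsWithStats(m.astype(np.uint8))
    return [(np.round(c[k],1).tolist(),st[k].tolist()) for k in range(1,n) if st[k,4]>=amin]
E
python3 - <<'E'
from h import *
a=cv2.imread("pics/top.png");b=cv2.imread("pics/scene.png")
def blue(im):
    h=cv2.cvtColor(im,cv2.COLOR_BGR2HSV); return (h[...,0]>100)&(h[...,0]<128)&(h[...,1]>110)&(h[...,2]>60)
print("blue top",blobs(blue(a)),"scene",blobs(blue(b),5))
g=a.max(2)[218:250,345:372]<90; print("dark top",[( (c[0]+345,c[1]+218),s) for c,s in blobs(g,15)])
g=b.max(2)[145:168,288:308]<70; print("dark scene",[( (c[0]+288,c[1]+145),s) for c,s in blobs(g,10)])
k=plane("top",360,232,.12);p=plane("top",333,225,.092);print(k,p,np.linalg.norm((k-p)[:2]))
cv2.imwrite("pics/c.png",np.hstack([cv2.resize(a[180:270,260:390],None,fx=3,fy=3),cv2.resize(b[135:225,265:395],None,fx=3,fy=3)]))
E
```

```text
blue top [([332.2, 224.2], [330, 222, 5, 5, 20])] scene [([321.6, 173.1], [320, 171, 4, 5, 19])]
dark top [((356.9, 231.0), [10, 9, 6, 10, 27]), ((363.1, 232.5), [16, 11, 5, 8, 24])]
dark scene [((296.0, 153.7), [0, 0, 20, 21, 278])]
[ 0.49633215 -0.07547027  0.12      ] [ 0.51429283 -0.00845693  0.092     ] 0.06937848715361239
```

View pics/c.png

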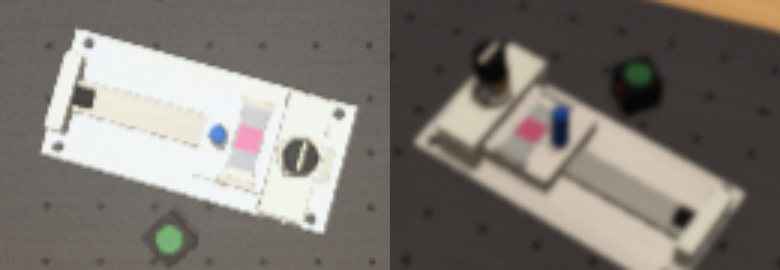

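```bash
python3 -m crank '[[0.16,-0.14,0,0,0,0],[0.31,-0.27,0,0,0,0],[0.47,-0.41,0,0,0,0],[0.62,-0.55,0,0,0,0],[0.775,-0.685,0,0,0,0]]' 0.8 30
python3 -m crank '[[0.16,-0.14,0,0,0,0],[0.31,-0.27,0,0,0,0],[0.47,-0.41,0,0,0,0],[0.62,-0.55,0,0,0,0],[0.775,-0.685,0,0,0,0]]'
python3 -m crank '[[0.16,-0.14,0,0,0,0],[0.31,-0.27,0,0,0,0],[0.47,-0.41,0,0,0,0],[0.62,-0.55,0,0,0,0],[0.775,-0.685,0,0,0,0]]'
python3 -m crank '[[0,0,0,0,0,-0.035],[0,0,0,0,0,-0.07],[0,0,0,0,0,-0.105],[0,0,0,0,0,-0.14],[0,0,0,0,0,-0.175]]'
python3 -m crank '[[0,0,0,0,0,-0.035],[0,0,0,0,0,-0.07],[0,0,0,0,0,-0.105],[0,0,0,0,0,-0.14],[0,0,0,0,0,-0.166]]'
python3 -m crank '[[0,0,0,0,0,0],[0,0,0,0,0,0],[0,0,0,0,0,0]]'
python3 - <<'E'
from h import *
s=env.observe();w=env.read_camera("wrist");cv2.imwrite("pics/w1.png",w)
import json;json.dump({k:np.array(s[k]).tolist() for k in("tool_pos","tcp_rot","moment","ft_force")},open("s1.json","w"))
print(s["clock"],s["tool_pos"],s["tcp_rot"])
E
```

```text
clock: 0.52
tool_pos: [0.2598, -0.4119, 0.2307]
tcp_rot: [-3.141, 0.0, 0.236]
ft_force: [1.0, -0.9, 0.5]
opening: 0.0682
finger_force: 0.0
clock: 0.93
tool_pos: [0.3783, -0.2422, 0.231]
tcp_rot: [-3.141, 0.0, 0.237]
ft_force: [0.8, -0.7, -0.4]
opening: 0.0681
finger_force: 0.0
clock: 1.35
tool_pos: [0.4969, -0.0725, 0.2311]
tcp_rot: [-3.142, 0.0, 0.237]
ft_force: [-0.8, -1.0, 0.4]
opening: 0.0685
finger_force: 0.0
clock: 1.77
tool_pos: [0.4962, -0.0743, 0.2306]
tcp_rot: [-3.141, 0.001, 0.793]
ft_force: [-0.7, 0.1, -0.4]
opening: 0.0686
finger_force: 0.0
clock: 2.18
tool_pos: [0.4962, -0.0746, 0.2307]
tcp_rot: [-3.141, 0.0, 1.314]
ft_force: [0.0, -0.6, -0.4]
opening: 0.0682
finger_force: 0.0
clock: 2.43
tool_pos: [0.4963, -0.0746, 0.231]
tcp_rot: [-3.141, 0.0, 1.306]
ft_force: [-0.0, -0.5, -0.6]
opening: 0.0684
finger_force: 0.0
2.4333 [ 0.49628754 -0.0746402   0.2310418 ] [-3.14116673e+00  1.03609579e-05  1.30559682e+00]
```

View pics/w1.png

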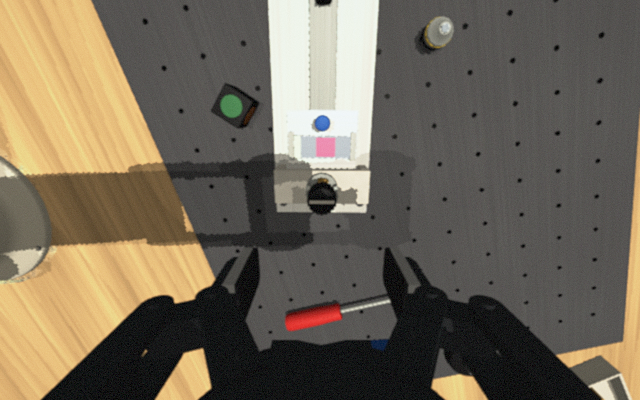

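The wrist view shows the knob at about (321,195) with its white line at (322,202). The blue post is at (322,122), and the shuttle lies nearly vertical in the picture.

Run:
```python
from h import *
import json;s=json.load(open("s1.json"));w=cv2.imread("pics/w1.png")
h=cv2.cvtColor(w,cv2.COLOR_BGR2HSV)
bl=blobs((h[100:150,300:345,0]>100)&(h[100:150,300:345,0]<128)&(h[100:150,300:345,1]>110),30);print(bl)
c=w[178:218,302:342].max(2);
d=blobs(c<70,30);print("dark",d)
L=c[15:33,6:33]; 
ys,xs=np.where((c>100)); k=(ys>18)&(ys<30)&(xs>5)&(xs<34); 
for r in c[14:40:2,2:40:2]:print(*["%3d"%x for x in r])
u=322.;v=201.8
kn=plane("wrist",u,v,.12,s);(cx,cy),_=bl[0]
po=plane("wrist",300+cx,100+cy,.092,s);D=(po-kn)[:2]
print(kn,po,np.linalg.norm(D),np.degrees(np.arctan2(*D)))
for a in(270,378):print(a)
for e in([(270,30),(276,165)],[(378,30),(371,165)]):
  P=[plane("wrist",*q,.024,s) for q in e];print(P,np.degrees(np.arctan2(*(P[0]-P[1])[:2])))
```

```text
[([21.8, 22.8], [15, 16, 15, 15, 166])]
dark [([18.2, 20.6], [0, 3, 35, 37, 731])]
126  92  45  15   8  32  18  20  22  41  44  49  48  28  25  30  81 121 123
116  83  33  11  33  27  18  18  20  15  20  41  38  39  23  26  66 117 127
124  96  27  10  17  20  13  13  24  25   9  22  29  14  22  12  53 107 127
125 102  24   8  16  19   5  17  16  14   9  16  28  10  11  19  56 114 120
123 102  34  75  73  73  77  73  69  72  68  71  69  66  74  49  58 120 120
124 114  44 111 118 114 115 113 114 115 118 113 115 117 116  78  90 129 127
151 144  45  45  45  39  45  46  59  56  52  48  58  49  53  26 177 226 217
151 150 107  30  17  17  16  23  14  22  22  10  13   4  11  94 201 227 225
151 146 144  46   6  16  25  22  21  15  23  11  24  16  31 182 227 222 222
155 148 157 125  51   4   0  25  18  24   1  20  12  63 181 234 227 226 226
 93  92  90  95  66  45  19  23  17  11  14  19  36  83 160 170 163 157 156
 45  41  57  52  75  91  72  55  52  40  58  58  90  92  89  87  83  87  80
 54  56  44  64  90  91  92  91  90  88  90  88  94  92  88  88  91  91  90
[ 0.49733794 -0.0767581   0.12      ] [ 0.51608951 -0.00698729  0.092     ] 0.07224671092027715 15.043308653017643
270
378
[array([0.48622779, 0.10162192, 0.024     ]), array([ 0.44611882, -0.04333041,  0.024     ])] 15.46700781138415
[array([0.60162777, 0.07026135, 0.024     ]), array([ 0.56265097, -0.07496945,  0.024     ])] 15.022937783604378
```

```bash
python3 -m crank '[[-0.009,0.0075,0.15,0,0,0],[-0.009,0.0075,0.32,0,0,0],[-0.009,0.0075,0.48,0,0,0],[-0.009,0.0075,0.6,0,0,0],[-0.009,0.0075,0.685,0,0,0]]' 0.6 30
python3 -m crank '[[0,0,0,0,0,0],[0,0,0,0,0,0],[0,0,0,0,0,0]]'
python3 - <<'E'
from h import *
s=env.observe();w=env.read_camera("wrist");cv2.imwrite("pics/w2.png",w[100:,120:520])
print(s["tool_pos"],s["tcp_rot"],s["moment"],s["ft_force"])
E
```

```text
clock: 2.9
tool_pos: [0.4959, -0.0765, 0.0909]
tcp_rot: [-3.138, 0.0, 1.306]
ft_force: [0.9, -0.3, -0.3]
opening: 0.0513
finger_force: 0.0
clock: 3.15
tool_pos: [0.4981, -0.0769, 0.0959]
tcp_rot: [3.139, -0.0, 1.308]
ft_force: [0.0, -0.0, 0.5]
opening: 0.0515
finger_force: 0.0
[ 0.49806094 -0.07693565  0.09594295] [ 3.13946926e+00 -1.06940382e-04  1.30751063e+00] [0.00501651 0.04552394 0.02695103] [ 0.04466057 -0.04968546  0.48903084]
```

View pics/w2.png

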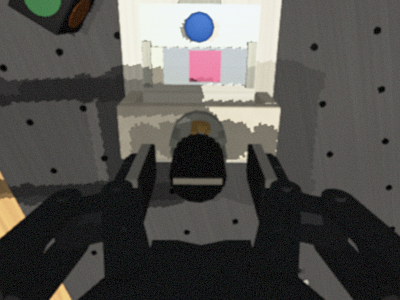

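The crop shows the knob between the open pads, at columns 173 to 226, against pad inner faces at about 155 and 250. It is about 1 mm off-centre, so I'll correct that and then close.

```bash
python3 -m crank '[[0,-0.005,0.005,0,0,0],[0,-0.005,0.005,0,0,0],[0,-0.005,0.005,0,0,0]]'
python3 -m crank '[[0,0,0,0,0,0],[0,0,0,0,0,0],[0,0,0,0,0,0],[0,0,0,0,0,0],[0,0,0,0,0,0]]' 0.2 40
python3 -m crank '[[0,0,0,0,0,0],[0,0,0,0,0,0],[0,0,0,0,0,0],[0,0,0,0,0,0]]' 0.2 40
python3 -c "
from h import *
s=env.observe();print(s['tool_pos'],s['moment'],s['ft_force'],s['opening'])"
```

```text
clock: 3.45
tool_pos: [0.4968, -0.0766, 0.0942]
tcp_rot: [3.14, -0.0, 1.308]
ft_force: [-0.5, -0.7, 0.4]
opening: 0.0514
finger_force: 0.0
clock: 3.87
tool_pos: [0.4963, -0.0765, 0.0938]
tcp_rot: [3.141, 0.0, 1.308]
ft_force: [-3.0, 1.2, 4.0]
opening: 0.0266
finger_force: 39.4
clock: 4.2
tool_pos: [0.4963, -0.0765, 0.0937]
tcp_rot: [3.142, -0.0, 1.308]
ft_force: [-2.9, 0.4, 5.0]
opening: 0.0267
finger_force: 39.5
[ 0.49632671 -0.07647634  0.0937059 ] [0.13318683 0.58999192 0.01552463] [-2.88852431  0.37061597  5.02232901] 0.026738309574420364
```

```bash
python3 -m crank '[[0,-0.003,-0.005,0,0,0],[0,-0.003,-0.015,0,0,0],[0,-0.003,-0.025,0,0,0],[0,-0.003,-0.035,0,0,0],[0,-0.003,-0.045,0,0,0]]'
python3 -m crank '[[0,0,-0.01,0,0,0],[0,0,-0.02,0,0,0],[0,0,-0.022,0,0,0],[0,0,-0.022,0,0,0],[0,0,-0.022,0,0,0]]'
python3 - <<'E'
from h import *
s=env.observe();w=env.read_camera("wrist");cv2.imwrite("pics/w3.png",w[100:,120:520])
print(s["tool_pos"],s["tcp_rot"],s["moment"],s["ft_force"])
E
```

```text
clock: 4.62
tool_pos: [0.4962, -0.0765, 0.1004]
tcp_rot: [-3.141, -0.0, 1.308]
ft_force: [6.6, -0.5, -10.5]
opening: 0.0266
finger_force: 39.9
clock: 5.03
tool_pos: [0.4961, -0.0765, 0.1042]
tcp_rot: [-3.141, -0.0, 1.308]
ft_force: [6.7, -0.7, -11.3]
opening: 0.0266
finger_force: 40.0
[ 0.49612329 -0.07646971  0.10420309] [-3.14109797e+00 -7.69892817e-05  1.30796415e+00] [-0.20787361 -1.27461408 -0.02026306] [  6.65269068  -0.71461361 -11.25400262]
```

View pics/w3.png

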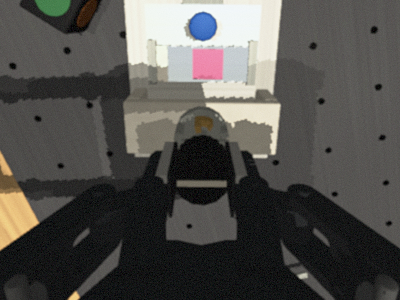

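```bash
python3 -m crank '[[0,0.002,-0.006,0,0,0],[0,0.002,-0.0125,0,0,0],[0,0.002,-0.0125,0,0,0],[0,0.002,-0.0125,0,0,0]]'
python3 -c "
from h import *
s=env.observe();print(s['tool_pos'],s['moment'],s['ft_force'],s['opening'])"
```

```text
clock: 5.42
tool_pos: [0.4962, -0.0765, 0.1063]
tcp_rot: [-3.14, -0.0, 1.308]
ft_force: [6.2, -1.2, -12.4]
opening: 0.0266
finger_force: 40.1
[ 0.49616566 -0.07646314  0.10632951] [-0.24746163 -1.06385965  0.00593027] [  6.21830296  -1.15941637 -12.44842236] 0.026637478545284615
```

```bash
python3 -m crank '[[0,0.003,0,0,0,-0.01],[0,0.003,0,0,0,-0.025],[0,0.003,0,0,0,-0.04],[0,0.003,0,0,0,-0.05],[0,0.003,0,0,0,-0.05]]'
python3 -c "
from h import *
s=env.observe();print(s['tool_pos'],s['moment'],s['ft_force'],s['opening'])"
python3 -m crank '[[0,0,0,0,0,-0.02],[0,0,0,0,0,-0.045],[0,0,0,0,0,-0.07],[0,0,0,0,0,-0.09],[0,0,0,0,0,-0.09]]'
python3 -c "
from h import *
s=env.observe();print(s['tool_pos'],s['moment'],s['ft_force'],s['opening'])"
```

```text
clock: 5.83
tool_pos: [0.4961, -0.0764, 0.1061]
tcp_rot: [-3.138, -0.001, 1.466]
ft_force: [4.1, -0.8, -13.4]
opening: 0.0264
finger_force: 40.1
[ 0.49607778 -0.07644995  0.10613645] [-0.19874792 -0.74694442  0.02854603] [  4.0764023   -0.77469024 -13.36285218] 0.026445139303475543
clock: 6.25
tool_pos: [0.4959, -0.0765, 0.1068]
tcp_rot: [-3.138, -0.001, 1.749]
ft_force: [2.4, -1.3, -12.3]
opening: 0.0266
finger_force: 40.1
[ 0.49587542 -0.07645563  0.10680603] [-0.06844217 -0.5446239  -0.00701143] [  2.39246492  -1.2650752  -12.28859126] 0.026615570187850036
```

```bash
cat > chk.py <<'E'
from workcell import env
import sys
s=env.observe();m=s["moment"][2]
print("yaw %.4f Mz %.3f z %.4f F %s t %.2f"%(s["tcp_rot"][2],m,s["tool_pos"][2],s["ft_force"].round(1),s["clock"]))
sys.exit(int(abs(m)>0.1))
E
python3 -m crank '[[0,0,0,0,0,-0.02],[0,0,0,0,0,-0.04],[0,0,0,0,0,-0.05],[0,0,0,0,0,-0.05]]' >/dev/null
python3 chk.py &&
python3 -m crank '[[0,0,0,0,0,-0.004],[0,0,0,0,0,-0.008],[0,0,0,0,0,-0.008]]' >/dev/null && python3 chk.py &&
python3 -m crank '[[0,0,0,0,0,-0.004],[0,0,0,0,0,-0.008],[0,0,0,0,0,-0.008]]' >/dev/null && python3 chk.py &&
python3 -m crank '[[0,0,0,0,0,-0.004],[0,0,0,0,0,-0.008],[0,0,0,0,0,-0.008]]' >/dev/null && python3 chk.py &&
python3 -m crank '[[0,0,0,0,0,-0.004],[0,0,0,0,0,-0.008],[0,0,0,0,0,-0.008]]' >/dev/null && python3 chk.py &&
python3 -m crank '[[0,0,0,0,0,-0.004],[0,0,0,0,0,-0.008],[0,0,0,0,0,-0.008]]' >/dev/null && python3 chk.py
```

```text
yaw 1.9034 Mz -0.006 z 0.1073 F [  1.2  -1.5 -12.3] t 6.58
yaw 1.9297 Mz 0.007 z 0.1082 F [ -0.9  -0.3 -12.9] t 6.83
yaw 1.9559 Mz 0.004 z 0.1086 F [ -5.   -0.9 -13. ] t 7.08
yaw 1.9813 Mz -0.013 z 0.1087 F [ -6.1  -0.1 -13.6] t 7.33
yaw 2.0063 Mz -0.021 z 0.1087 F [ -5.   -0.3 -13.1] t 7.58
yaw 2.0315 Mz -0.037 z 0.1087 F [ -5.7   0.6 -12.6] t 7.83
```

```bash
python3 -m crank '[[0,0,0.005,0,0,0],[0,0,0.007,0,0,0],[0,0,0.007,0,0,0]]' >/dev/null
python3 chk.py &&
python3 -m crank '[[0,0,0,0,0,-0.004],[0,0,0,0,0,-0.008],[0,0,0,0,0,-0.008]]' >/dev/null && python3 chk.py &&
python3 -m crank '[[0,0,0,0,0,-0.004],[0,0,0,0,0,-0.008],[0,0,0,0,0,-0.008]]' >/dev/null && python3 chk.py &&
python3 -m crank '[[0,0,0,0,0,-0.004],[0,0,0,0,0,-0.008],[0,0,0,0,0,-0.008]]' >/dev/null && python3 chk.py &&
python3 -m crank '[[0,0,0,0,0,-0.004],[0,0,0,0,0,-0.008],[0,0,0,0,0,-0.008]]' >/dev/null && python3 chk.py &&
python3 -m crank '[[0,0,0,0,0,-0.004],[0,0,0,0,0,-0.008],[0,0,0,0,0,-0.008]]' >/dev/null && python3 chk.py &&
python3 -m crank '[[0,0,0,0,0,-0.004],[0,0,0,0,0,-0.008],[0,0,0,0,0,-0.008]]' >/dev/null && python3 chk.py
```

```text
yaw 2.0309 Mz -0.014 z 0.1073 F [ -6.4  -1.1 -13.2] t 8.08
yaw 2.0566 Mz -0.027 z 0.1074 F [ -5.8   0.1 -12.9] t 8.33
yaw 2.0817 Mz 0.005 z 0.1074 F [ -6.7   0.7 -12.7] t 8.58
yaw 2.1069 Mz -0.010 z 0.1074 F [ -6.1   0.6 -12.3] t 8.83
yaw 2.1320 Mz 0.040 z 0.1074 F [ -6.7  -0.7 -12.3] t 9.08
yaw 2.1571 Mz 0.004 z 0.1074 F [ -5.3   0.3 -12.1] t 9.33
yaw 2.1822 Mz -0.026 z 0.1074 F [ -6.1   0.1 -12.3] t 9.58
```

```bash
python3 -m crank '[[0,0,0,0,0,-0.004],[0,0,0,0,0,-0.008],[0,0,0,0,0,-0.008]]' >/dev/null && python3 chk.py &&
python3 -m crank '[[0,0,0,0,0,-0.004],[0,0,0,0,0,-0.008],[0,0,0,0,0,-0.008]]' >/dev/null && python3 chk.py &&
python3 -m crank '[[0,0,0,0,0,-0.004],[0,0,0,0,0,-0.008],[0,0,0,0,0,-0.008]]' >/dev/null && python3 chk.py &&
python3 -m crank '[[0,0,0,0,0,-0.004],[0,0,0,0,0,-0.008],[0,0,0,0,0,-0.008]]' >/dev/null && python3 chk.py &&
python3 -m crank '[[0,0,0,0,0,-0.004],[0,0,0,0,0,-0.008],[0,0,0,0,0,-0.008]]' >/dev/null && python3 chk.py &&
python3 -m crank '[[0,0,0,0,0,-0.004],[0,0,0,0,0,-0.008],[0,0,0,0,0,-0.008]]' >/dev/null && python3 chk.py &&
python3 -m crank '[[0,0,0,0,0,-0.004],[0,0,0,0,0,-0.008],[0,0,0,0,0,-0.008]]' >/dev/null && python3 chk.py &&
python3 -m crank '[[0,0,0,0,0,-0.004],[0,0,0,0,0,-0.008],[0,0,0,0,0,-0.008]]' >/dev/null && python3 chk.py
```

```text
yaw 2.2073 Mz -0.022 z 0.1074 F [ -7.4   0.1 -12.2] t 9.83
yaw 2.2325 Mz 0.000 z 0.1074 F [ -5.8  -0.7 -11.8] t 10.08
yaw 2.2576 Mz -0.032 z 0.1074 F [ -7.6  -0.3 -12.6] t 10.33
yaw 2.2827 Mz 0.025 z 0.1074 F [ -5.9  -0.6 -11.8] t 10.58
yaw 2.3078 Mz 0.011 z 0.1073 F [ -6.1  -0.7 -12.5] t 10.83
yaw 2.3329 Mz 0.000 z 0.1073 F [ -6.3   0.2 -13.2] t 11.08
yaw 2.3581 Mz -0.014 z 0.1074 F [ -6.   -0.3 -13. ] t 11.33
yaw 2.3832 Mz 0.044 z 0.1073 F [ -7.5  -0.3 -13.1] t 11.58
```

```bash
python3 -m crank '[[0,0,0,0,0,-0.004],[0,0,0,0,0,-0.008],[0,0,0,0,0,-0.008]]' >/dev/null && python3 chk.py &&
python3 -m crank '[[0,0,0,0,0,-0.004],[0,0,0,0,0,-0.008],[0,0,0,0,0,-0.008]]' >/dev/null && python3 chk.py &&
python3 -m crank '[[0,0,0,0,0,-0.004],[0,0,0,0,0,-0.008],[0,0,0,0,0,-0.008]]' >/dev/null && python3 chk.py &&
python3 -m crank '[[0,0,0,0,0,-0.004],[0,0,0,0,0,-0.008],[0,0,0,0,0,-0.008]]' >/dev/null && python3 chk.py &&
python3 -m crank '[[0,0,0,0,0,-0.004],[0,0,0,0,0,-0.008],[0,0,0,0,0,-0.008]]' >/dev/null && python3 chk.py &&
python3 -m crank '[[0,0,0,0,0,-0.004],[0,0,0,0,0,-0.008],[0,0,0,0,0,-0.008]]' >/dev/null && python3 chk.py &&
python3 -m crank '[[0,0,0,0,0,-0.004],[0,0,0,0,0,-0.008],[0,0,0,0,0,-0.008]]' >/dev/null && python3 chk.py &&
python3 -m crank '[[0,0,0,0,0,-0.004],[0,0,0,0,0,-0.008],[0,0,0,0,0,-0.008]]' >/dev/null && python3 chk.py
python3 -c "
from h import *
cv2.imwrite('pics/w4.png',env.read_camera('wrist')[100:,120:520])"
```

```text
yaw 2.4084 Mz 0.028 z 0.1073 F [ -7.1  -0.5 -11.8] t 11.83
yaw 2.4334 Mz 0.019 z 0.1073 F [ -7.5  -1.9 -12.3] t 12.08
yaw 2.4585 Mz -0.035 z 0.1073 F [ -6.3  -1.1 -12.8] t 12.33
yaw 2.4836 Mz 0.021 z 0.1073 F [ -6.3  -0.4 -11.8] t 12.58
yaw 2.5088 Mz 0.009 z 0.1073 F [ -6.3  -0.6 -13.4] t 12.83
yaw 2.5340 Mz 0.023 z 0.1073 F [ -7.7  -0.7 -12.7] t 13.08
yaw 2.5590 Mz 0.032 z 0.1073 F [ -6.5  -0.8 -12.8] t 13.33
yaw 2.5842 Mz 0.040 z 0.1073 F [ -5.4  -0.5 -12.8] t 13.58
```

View pics/w4.png

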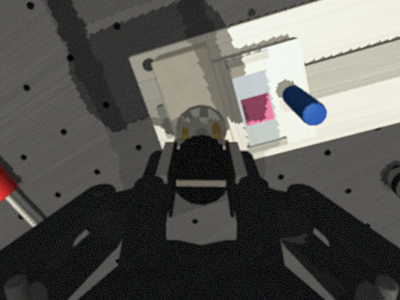

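The white line still runs straight between the pads at (201,184), so the knob is turning with the gripper. It is at 73° with no wall yet.

```bash
python3 -m crank '[[0,0,0,0,0,-0.004],[0,0,0,0,0,-0.007],[0,0,0,0,0,-0.007]]' >/dev/null && python3 chk.py &&
python3 -m crank '[[0,0,0,0,0,-0.004],[0,0,0,0,0,-0.007],[0,0,0,0,0,-0.007]]' >/dev/null && python3 chk.py &&
python3 -m crank '[[0,0,0,0,0,-0.004],[0,0,0,0,0,-0.007],[0,0,0,0,0,-0.007]]' >/dev/null && python3 chk.py &&
python3 -m crank '[[0,0,0,0,0,-0.004],[0,0,0,0,0,-0.007],[0,0,0,0,0,-0.007]]' >/dev/null && python3 chk.py &&
python3 -m crank '[[0,0,0,0,0,-0.004],[0,0,0,0,0,-0.007],[0,0,0,0,0,-0.007]]' >/dev/null && python3 chk.py &&
python3 -m crank '[[0,0,0,0,0,-0.004],[0,0,0,0,0,-0.007],[0,0,0,0,0,-0.007]]' >/dev/null && python3 chk.py &&
python3 -m crank '[[0,0,0,0,0,-0.004],[0,0,0,0,0,-0.007],[0,0,0,0,0,-0.007]]' >/dev/null && python3 chk.py
```

```text
yaw 2.6060 Mz -0.008 z 0.1073 F [ -7.1  -0.6 -12.4] t 13.88
yaw 2.6280 Mz -0.010 z 0.1073 F [ -7.9  -1.2 -12.4] t 14.13
yaw 2.6499 Mz -0.023 z 0.1073 F [ -6.6  -1.2 -13.1] t 14.38
yaw 2.6719 Mz -0.035 z 0.1073 F [ -7.5  -1.7 -12. ] t 14.63
yaw 2.6939 Mz -0.006 z 0.1073 F [ -7.   -1.3 -12.4] t 14.88
yaw 2.7159 Mz -0.019 z 0.1073 F [ -6.7  -1.1 -12.8] t 15.13
yaw 2.7379 Mz 0.029 z 0.1073 F [ -6.9  -1.8 -11.9] t 15.38
```

```bash
python3 -m crank '[[0,0,0,0,0,-0.003],[0,0,0,0,0,-0.005],[0,0,0,0,0,-0.005]]' >/dev/null && python3 chk.py &&
python3 -m crank '[[0,0,0,0,0,-0.003],[0,0,0,0,0,-0.005],[0,0,0,0,0,-0.005]]' >/dev/null && python3 chk.py &&
python3 -m crank '[[0,0,0,0,0,-0.003],[0,0,0,0,0,-0.005],[0,0,0,0,0,-0.005]]' >/dev/null && python3 chk.py 
python3 -c "
from h import *
cv2.imwrite('pics/w5.png',cv2.resize(env.read_camera('wrist')[170:310,230:410],None,fx=4,fy=4))"
```

```text
yaw 2.7533 Mz -0.000 z 0.1073 F [ -7.2  -0.7 -12.4] t 15.63
yaw 2.7691 Mz -0.032 z 0.1073 F [ -7.   -1.  -12.1] t 15.88
yaw 2.7847 Mz -0.017 z 0.1073 F [ -7.1  -0.9 -12.5] t 16.13
```

View pics/w5.png

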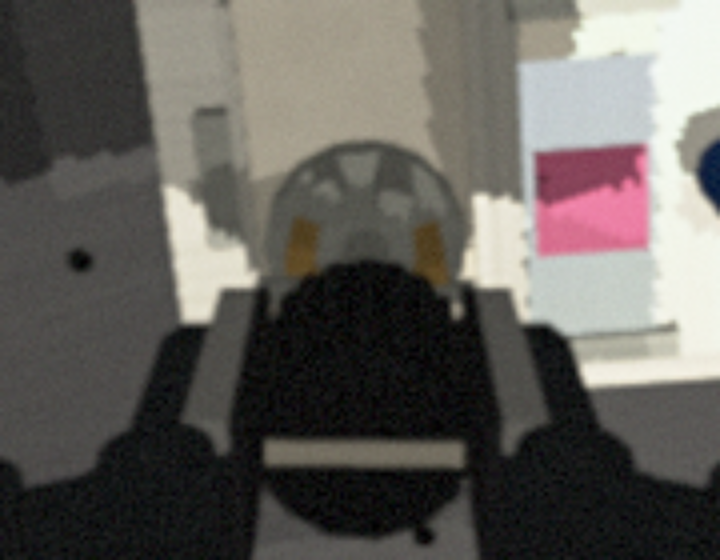

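Run:
```python
from h import *
s=env.observe();w=env.read_camera("wrist")
c=np.array([.4965,-.0768])
def brass(w,ox,oy,s,tag):
    h=cv2.cvtColor(w,cv2.COLOR_BGR2HSV)
    m=(h[...,0]>8)&(h[...,0]<28)&(h[...,1]>110)&(h[...,2]>50)
    for (u,v),st in blobs(m,8):
        u+=ox;v+=oy
        if 270<u<370 and 180<v<260:
            for z in(.076,.083,.09):
                p=plane("wrist",u,v,z,s)[:2]-c
                print(tag,(round(u),round(v)),st,z,"r %.1f ang_stage %.1f"%(1e3*np.hypot(*p),(np.degrees(np.arctan2(p[1],p[0]))+15.1)%360))
brass(w,0,0,s,"now")
brass(cv2.imread("pics/w3.png"),120,100,dict(tool_pos=[.4961,-.0765,.1042],tcp_rot=[3.1415,0,1.308]),"w3")
brass(cv2.imread("pics/w4.png"),120,100,dict(tool_pos=[.4961,-.0765,.1073],tcp_rot=[3.1415,0,2.5842]),"w4")
def line(w,y0,y1):
    g=w.max(2)[y0:y1,296:346];P=np.argwhere(g>90)
    print("line",len(P),np.degrees(np.arctan(np.polyfit(P[:,1],P[:,0],1)[0])))
line(w,278,292)
for f in("w3","w4"):
    im=np.zeros((400,640,3),np.uint8);im[100:,120:520]=cv2.imread(f"pics/{f}.png");line(im,278,292)
g=w.max(2);print(g[276:294:2,292:352:4])
```

```text
now (305, 232) [302, 225, 7, 14, 88] 0.076 r 10.4 ang_stage 257.9
now (305, 232) [302, 225, 7, 14, 88] 0.083 r 10.8 ang_stage 241.4
now (305, 232) [302, 225, 7, 14, 88] 0.09 r 12.0 ang_stage 227.0
now (337, 233) [334, 226, 8, 15, 90] 0.076 r 11.4 ang_stage 86.3
now (337, 233) [334, 226, 8, 15, 90] 0.083 r 11.5 ang_stage 102.0
now (337, 233) [334, 226, 8, 15, 90] 0.09 r 12.4 ang_stage 116.4
w3 (323, 223) [195, 116, 18, 17, 214] 0.076 r 8.6 ang_stage 79.7
w3 (323, 223) [195, 116, 18, 17, 214] 0.083 r 11.4 ang_stage 82.5
w3 (323, 223) [195, 116, 18, 17, 214] 0.09 r 14.1 ang_stage 84.2
w4 (336, 231) [212, 123, 9, 17, 111] 0.076 r 11.5 ang_stage 80.7
w4 (336, 231) [212, 123, 9, 17, 111] 0.083 r 11.8 ang_stage 95.8
w4 (336, 231) [212, 123, 9, 17, 111] 0.09 r 13.0 ang_stage 109.1
w4 (305, 234) [182, 128, 7, 11, 64] 0.076 r 10.2 ang_stage 254.7
w4 (305, 234) [182, 128, 7, 11, 64] 0.083 r 10.1 ang_stage 236.8
w4 (305, 234) [182, 128, 7, 11, 64] 0.09 r 11.0 ang_stage 220.4
line 250 0.299287550535961
line 282 0.6290180857589255
line 249 0.4442130084606312
[[ 17  33  17  18  18  13  10  20  11  23  15  22  27  13  18]
 [ 16  21  14  16  23  15  22  19  16  20  22   8  25  13  24]
 [ 21  70  86  81  85  82  75  82  80  76  70  72  67  77  22]
 [ 13  93 116 115 118 116 118 116 115 116 113 115 113 120  12]
 [ 24  91 116 118 111 119 114 117 112 114 114 110 120 115   9]
 [ 15  50  69  60  63  64  63  77  82  83  80  78  80  94  20]
 [ 17  20  15   9   7  13  15  21  13   0  21  15  17  11  24]
 [ 20  29  27  18  24  20  35  20  14  22  16  15  31  28  20]
 [ 14  52  18  12  28  18   8  17  18  27  17  11  19  29  28]]
```

```bash
python3 -m crank '[[0,0,0,0,0,-0.003],[0,0,0,0,0,-0.005],[0,0,0,0,0,-0.005]]' >/dev/null && python3 chk.py &&
python3 -m crank '[[0,0,0,0,0,-0.003],[0,0,0,0,0,-0.005],[0,0,0,0,0,-0.005]]' >/dev/null && python3 chk.py &&
python3 -m crank '[[0,0,0,0,0,-0.003],[0,0,0,0,0,-0.005],[0,0,0,0,0,-0.005]]' >/dev/null && python3 chk.py
```

```text
yaw 2.8004 Mz -0.050 z 0.1073 F [ -7.6  -1.  -13.3] t 16.48
yaw 2.8160 Mz -0.099 z 0.1073 F [ -7.4  -1.3 -12.6] t 16.73
yaw 2.8316 Mz -0.176 z 0.1073 F [ -6.8  -1.  -12.9] t 16.98
```

```bash
python3 -m crank '[[0,0,0,0,0,0.01],[0,0,0,0,0,0.021],[0,0,0,0,0,0.021]]' >/dev/null && python3 chk.py &&
python3 -m crank '[[0,0,0.005,0,0,0],[0,0,0.012,0,0,0],[0,0,0.02,0,0,0],[0,0,0.02,0,0,0]]' >/dev/null && python3 chk.py &&
python3 -m crank '[[0,0,0.005,0,0,0],[0,0,0.01,0,0,0],[0,0,0.01,0,0,0]]' >/dev/null && python3 chk.py &&
python3 -m crank '[[0,0,0.003,0,0,0],[0,0,0.005,0,0,0],[0,0,0.005,0,0,0]]' >/dev/null && python3 chk.py
```

```text
yaw 2.7638 Mz -0.004 z 0.1073 F [ -6.9  -1.7 -13.3] t 17.23
yaw 2.7656 Mz -0.042 z 0.1034 F [ -6.8  -0.6 -11.2] t 17.57
yaw 2.7657 Mz 0.020 z 0.1017 F [ -7.8  -1.5 -10.4] t 17.82
yaw 2.7656 Mz -0.003 z 0.1013 F [-9.2 -0.6 -8.5] t 18.07
```

```bash
python3 -m crank '[[0,0,0.003,0,0,0],[0,0,0.006,0,0,0],[0,0,0.006,0,0,0]]' >/dev/null && python3 chk.py &&
python3 -m crank '[[0,0,0.003,0,0,0],[0,0,0.005,0,0,0],[0,0,0.005,0,0,0]]' >/dev/null && python3 chk.py
```

```text
yaw 2.7656 Mz -0.037 z 0.1011 F [-11.5  -0.8  -3. ] t 18.32
yaw 2.7657 Mz -0.042 z 0.1010 F [-13.3   0.7   0.7] t 18.57
```

```bash
python3 -m crank '[[0.002,0,0,0,0,0],[0.004,0,0,0,0,0],[0.004,0,0,0,0,0]]' >/dev/null && python3 chk.py &&
python3 -m crank '[[0,0,0,0,0,0],[0,0,0,0,0,0],[0,0,0,0,0,0]]' 0.37 20 && python3 chk.py
python3 -m crank '[[0,0,0,0,0,0],[0,0,0,0,0,0],[0,0,0,0,0,0]]' 0.6 && python3 chk.py
```

```text
yaw 2.7656 Mz -0.017 z 0.1010 F [-11.2  -1.2  -1.1] t 18.82
clock: 19.07
tool_pos: [0.498, -0.0766, 0.1015]
tcp_rot: [3.14, 0.006, 2.766]
ft_force: [-0.0, -0.4, 0.5]
opening: 0.0315
finger_force: 0.0
yaw 2.7660 Mz -0.020 z 0.1015 F [-0.  -0.4  0.5] t 19.07
clock: 19.32
tool_pos: [0.4965, -0.0764, 0.0991]
tcp_rot: [3.141, 0.001, 2.766]
ft_force: [0.3, -0.2, 0.3]
opening: 0.051
finger_force: 0.0
yaw 2.7659 Mz -0.053 z 0.0991 F [ 0.3 -0.2  0.3] t 19.32
```

```bash
python3 -m crank '[[0,0,-0.05,0,0,0],[0,0,-0.2,0,0,0],[0,0,-0.4,0,0,0],[0,0,-0.55,0,0,0],[0,0,-0.62,0,0,0]]' >/dev/null
python3 -m crank '[[0,0,0,0,0,0.036],[0,0,0,0,0,0.072],[0,0,0,0,0,0.108],[0,0,0,0,0,0.144],[0,0,0,0,0,0.18]]' >/dev/null
python3 -m crank '[[0,0,0,0,0,0.036],[0,0,0,0,0,0.072],[0,0,0,0,0,0.108],[0,0,0,0,0,0.144],[0,0,0,0,0,0.18]]' >/dev/null
python3 -m crank '[[0,0,0,0,0,0.036],[0,0,0,0,0,0.072],[0,0,0,0,0,0.104],[0,0,0,0,0,0.104],[0,0,0,0,0,0.104]]' 
python3 -m crank '[[0,0,0,0,0,0],[0,0,0,0,0,0],[0,0,0,0,0,0]]' >/dev/null
python3 - <<'E'
from h import *
s=env.observe();w=env.read_camera("wrist");cv2.imwrite("pics/w6.png",w[80:280,220:420].repeat(3,0).repeat(3,1))
h=cv2.cvtColor(w,cv2.COLOR_BGR2HSV)
for (u,v),st in blobs((h[...,0]>100)&(h[...,0]<128)&(h[...,1]>110),60): print((u,v),st,plane("wrist",u,v,.092,s))
print(s["tool_pos"],s["tcp_rot"])
for v in(190,195,200,205,210):print(v,plane("wrist",322,v,.1275,s)[:2])
E
```

```text
clock: 20.98
tool_pos: [0.4961, -0.0763, 0.2232]
tcp_rot: [3.141, -0.0, 1.311]
ft_force: [-0.6, -0.0, -0.4]
opening: 0.0509
finger_force: 0.0
(322.0, 121.1) [315, 114, 15, 15, 178] [ 0.5162455  -0.00695247  0.092     ]
[ 0.49601878 -0.07633721  0.22266856] [ 3.14155718e+00 -2.01244304e-05  1.30939009e+00]
190 [ 0.50118743 -0.06299919]
195 [ 0.49999784 -0.06746678]
200 [ 0.49879469 -0.07198528]
205 [ 0.49757775 -0.07655555]
210 [ 0.49634679 -0.08117848]
```

View pics/w6.png

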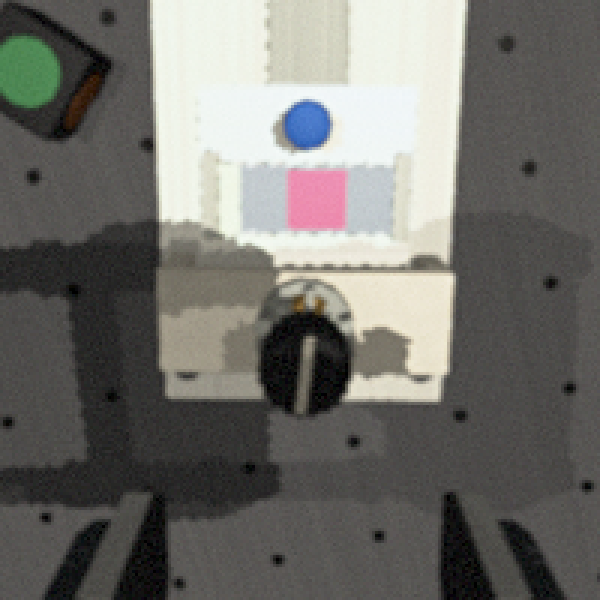

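```bash
python3 -m crank '[[0.12,0.002,0,0,0,0],[0.25,0.002,0,0,0,0],[0.36,0.002,0,0,0,0],[0.36,0.002,0.1,0,0,0],[0.36,0.002,0.2,0,0,0]]' >/dev/null
python3 -m crank '[[0,0,0.15,0,0,0],[0,0,0.3,0,0,0],[0,0,0.42,0,0,0],[0,0,0.52,0,0,0],[0,0,0.57,0,0,0]]' >/dev/null
python3 -m crank '[[0,0,0.02,0,0,0],[0,0,0.03,0,0,0],[0,0,0.03,0,0,0],[0,0,0.03,0,0,0]]'
python3 - <<'E'
from h import *
w=env.read_camera("wrist");cv2.imwrite("pics/w7.png",w[80:380,120:520])
E
```

```text
clock: 22.45
tool_pos: [0.516, -0.007, 0.0643]
tcp_rot: [3.139, -0.0, 1.308]
ft_force: [0.3, -0.6, 0.2]
opening: 0.0513
finger_force: 0.0
```

View pics/w7.png

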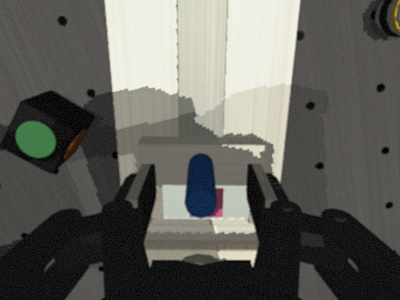

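The post is centred between the pads at (201,200), with the pad faces at 155 and 250, so I'll close on it.

```bash
python3 -m crank '[[0,0,0,0,0,0],[0,0,0,0,0,0],[0,0,0,0,0,0],[0,0,0,0,0,0],[0,0,0,0,0,0]]' 0.1 25 >/dev/null
python3 -m crank '[[0,0,0,0,0,0],[0,0,0,0,0,0],[0,0,0,0,0,0]]'
python3 -m crank '[[0.005,0,0,0,0,0],[0.015,0,0,0,0,0],[0.03,0,0,0,0,0],[0.045,0,0,0,0,0],[0.06,0,0,0,0,0]]'
```

```text
clock: 23.17
tool_pos: [0.5157, -0.007, 0.0633]
tcp_rot: [3.14, -0.0, 1.308]
ft_force: [3.5, -0.6, 4.1]
opening: 0.0152
finger_force: 26.0
clock: 23.58
tool_pos: [0.5189, 0.0043, 0.0633]
tcp_rot: [3.14, 0.001, 1.308]
ft_force: [4.1, -3.8, 4.8]
opening: 0.0153
finger_force: 26.2
```

```bash
for i in 1; do :; done
python3 -m crank '[[0.015,0,0,0,0,0],[0.03,0,0,0,0,0],[0.045,0,0,0,0,0],[0.06,0,0,0,0,0],[0.075,0,0,0,0,0]]' >/dev/null; python3 chk.py
python3 -m crank '[[0.015,0,0,0,0,0],[0.03,0,0,0,0,0],[0.045,0,0,0,0,0],[0.06,0,0,0,0,0],[0.075,0,0,0,0,0]]' >/dev/null; python3 chk.py
python3 -m crank '[[0.015,0,0,0,0,0],[0.03,0,0,0,0,0],[0.045,0,0,0,0,0],[0.06,0,0,0,0,0],[0.075,0,0,0,0,0]]' >/dev/null; python3 chk.py
python3 -m crank '[[0.015,0,0,0,0,0],[0.03,0,0,0,0,0],[0.045,0,0,0,0,0],[0.06,0,0,0,0,0],[0.075,0,0,0,0,0]]'; python3 chk.py
```

```text
yaw 1.3077 Mz -0.065 z 0.0632 F [ 4.3 -4.1  4.7] t 24.00
yaw 1.3076 Mz 0.043 z 0.0633 F [ 4.7 -4.2  4.1] t 24.42
yaw 1.3075 Mz 0.003 z 0.0632 F [ 5.4 -4.1  4.4] t 24.83
clock: 25.25
tool_pos: [0.535, 0.062, 0.0633]
tcp_rot: [3.138, 0.001, 1.307]
ft_force: [5.6, -5.0, 4.2]
opening: 0.015
finger_force: 26.2
yaw 1.3075 Mz 0.037 z 0.0633 F [ 5.6 -5.   4.2] t 25.25
```

```bash
python3 -m crank '[[0.015,0.001,0,0,0,0],[0.03,0.002,0,0,0,0],[0.045,0.003,0,0,0,0],[0.06,0.003,0,0,0,0],[0.075,0.003,0,0,0,0]]' >/dev/null; python3 chk.py
python3 -m crank '[[0.012,0,0,0,0,0],[0.024,0,0,0,0,0],[0.036,0,0,0,0,0],[0.044,0,0,0,0,0],[0.05,0,0,0,0,0]]' >/dev/null; python3 chk.py
python3 -m crank '[[0.005,0,0,0,0,0],[0.01,0,0,0,0,0],[0.015,0,0,0,0,0],[0.015,0,0,0,0,0]]'; python3 chk.py
```

```text
yaw 1.3075 Mz 0.074 z 0.0633 F [ 4.5 -3.8  5.3] t 25.67
yaw 1.3076 Mz -0.011 z 0.0632 F [ 4.9 -4.1  4.9] t 26.08
clock: 26.42
tool_pos: [0.5427, 0.0891, 0.0633]
tcp_rot: [3.139, 0.0, 1.308]
ft_force: [5.3, -3.3, 3.9]
opening: 0.015
finger_force: 26.2
yaw 1.3077 Mz -0.006 z 0.0633 F [ 5.3 -3.3  3.9] t 26.42
```

```bash
cat > al.py <<'E'
from workcell import env
import numpy as np
s=env.observe();e=np.array([.26,.966]);f=s["ft_force"][:2]@e
d=(s["tool_pos"][:2]-np.array([.5157,-.007]))@e*1e3
print("travel %.1f along %.1f t %.2f"%(d,f,s["clock"]));raise SystemExit(int(f<-6))
E
python3 -m crank '[[0.005,0,0,0,0,0],[0.01,0,0,0,0,0],[0.015,0,0,0,0,0],[0.015,0,0,0,0,0]]' >/dev/null; python3 al.py &&
python3 -m crank '[[0.003,0,0,0,0,0],[0.005,0,0,0,0,0],[0.005,0,0,0,0,0]]' >/dev/null; python3 al.py &&
python3 -m crank '[[0.003,0,0,0,0,0],[0.005,0,0,0,0,0],[0.005,0,0,0,0,0]]' >/dev/null; python3 al.py &&
python3 -m crank '[[0.003,0,0,0,0,0],[0.005,0,0,0,0,0],[0.005,0,0,0,0,0]]' >/dev/null; python3 al.py
```

```text
travel 102.8 along -2.7 t 26.75
travel 103.8 along -2.5 t 27.00
travel 104.8 along -2.6 t 27.25
travel 105.5 along -2.5 t 27.50
```

```bash
python3 -m crank '[[0.002,0,0,0,0,0],[0.003,0,0,0,0,0],[0.003,0,0,0,0,0]]' >/dev/null; python3 al.py &&
python3 -m crank '[[0.002,0,0,0,0,0],[0.003,0,0,0,0,0],[0.003,0,0,0,0,0]]' >/dev/null; python3 al.py &&
python3 -m crank '[[0.002,0,0,0,0,0],[0.003,0,0,0,0,0],[0.003,0,0,0,0,0]]' >/dev/null; python3 al.py
```

```text
travel 105.8 along -4.5 t 27.75
travel 106.1 along -5.6 t 28.00
travel 106.4 along -5.8 t 28.25
```

Bumper contact: along-rail force rose from 2.6 to 5.8 N. Now I'll let go and retreat upward.

```bash
python3 -m crank '[[0,0,0,0,0,0],[0,0,0,0,0,0],[0,0,0,0,0,0],[0,0,0,0,0,0]]' 0.55 20
python3 -m crank '[[0,0,-0.05,0,0,0],[0,0,-0.15,0,0,0],[0,0,-0.3,0,0,0],[0,0,-0.45,0,0,0],[0,0,-0.6,0,0,0]]' >/dev/null
python3 -m crank '[[-0.1,0,-0.1,0,0,0],[-0.2,0,-0.1,0,0,0],[-0.25,0,-0.1,0,0,0],[-0.25,0,-0.1,0,0,0],[-0.25,0,-0.1,0,0,0]]'
python3 -m crank '[[0,0,0,0,0,0],[0,0,0,0,0,0]]' >/dev/null
python3 - <<'E'
from h import *
s=env.observe();w=env.read_camera("wrist");cv2.imwrite("pics/w8.png",w)
h=cv2.cvtColor(w,cv2.COLOR_BGR2HSV);k=np.array([.4965,-.0768])
for (u,v),st in blobs((h[...,0]>100)&(h[...,0]<128)&(h[...,1]>110),60):
    p=plane("wrist",u,v,.092,s);print((u,v),st,p,"from axis",np.linalg.norm(p[:2]-k))
E
```

```text
clock: 28.58
tool_pos: [0.5428, 0.0975, 0.0616]
tcp_rot: [-3.139, 0.0, 1.309]
ft_force: [0.2, 0.1, 0.5]
opening: 0.0471
finger_force: 0.0
clock: 29.42
tool_pos: [0.5303, 0.0488, 0.2018]
tcp_rot: [-3.14, -0.0, 1.307]
ft_force: [0.7, 0.5, -0.5]
opening: 0.0466
finger_force: 0.0
(322.6, 148.9) [315, 140, 16, 19, 226] [0.54484595 0.09603482 0.092     ] from axis 0.17946923179980068
```

View pics/w8.png

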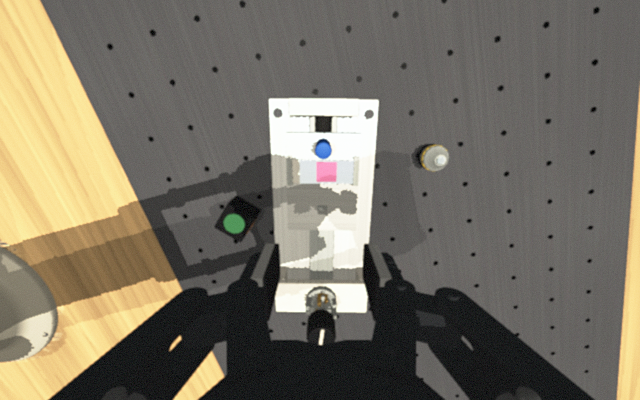

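The carriage is against the bumper, with the post at (322,149), 179 mm from the plunger axis where about 178 is expected. The knob is still up with its line turned, at (321,335), and the objective and filter cube are standing.

```bash
python3 -c "
from workcell import env
print(env.sign_off())"
```

```text
the job is handed in; nothing more can be done
None
```

The job is handed in at about 30 s: the plunger knob stands up by itself in its rest notch (wall felt about 85° round, peak 0.18 N m), and the carriage rests against the bumper with the post released and nothing else seen disturbed.

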